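# Vent an air manifold and reset its hand valve to two turns open

### The arm

A 6-joint arm with a two-finger parallel gripper is mounted at the origin on a cart in front of the work surface, level with it; the furniture and walls round the work are solid. World frame = base frame: x ahead of the robot, y to its left, z up, the work surface at z = 0. Lengths are in m, angles in rad, forces in N, time in s.
With the tool pointing down it reaches from about 0.425 to 0.95 m from the base axis. Payload 3.5 kg.
Tool frame: the origin (TCP) lies midway between the tips of the shut fingers; the grasp point (between the pads) lies 19 mm behind it; z points along the fingers, y is the line along which they close (so a half turn about z gives the same grasp; the last joint's range is limited). The gripper opens to 85 mm and grips with 20 to 120 N. Pads are 22 mm wide; open, the fingers measure 114 mm over their backs; the gripper's body (76 mm by 85 mm) begins 54 mm behind the grasp point. The pads swing forward as they close: fully open they stand 13 mm farther back than shut.
Start: joints at [-1.466, 0.286, 1.577, -0, 1.279, -0.15], TCP at [0.17, -0.653, 0.231] pointing down, gripper open.
Joint ranges: [-2.77, 2.77], [-0.9, 2.22], [0.21, 2.48], [-1.53, 4.67], [0.24, 2.81], [-2.84, 2.84]. Speed limits (rad/s): [2.79, 2.79, 3.14, 3.14, 3.14, 3.14].

### API

Orientations are given as a unit quaternion [x, y, z, w].
In Python, from plant import ctrl gives the robot as it stands.
- The arm moves only by the tool send_rows, never from a script. Its argument "series" is a list that holds one entry, the list of rows, each a list of 7 numbers: the shift along the tool's x, y, z in cm, then the turn, a rotation vector about the tool's x, y, z in rad, then the opening, from -1 (shut) to 1 (fully open). In form: [[[x, y, z, rx, ry, rz, jaw], ...]]. A call has 1 to 10 rows; each row shifts and turns the commanded pose from where the row before left it, along the tool's axes as they then stand; what a row does not reach is not made up. A row lasts 1/8 s, in which the tool goes at most 62.5 mm and 10.7 degrees, less where a joint would pass 70% of its speed; a pose out of reach is approached as far as the arm can. A call is refused whole if a number of a shift passes 6.25 or a number of a turn 0.188, either way. A call with a gripper value outside its range is refused whole. The fingers move at their own pace and stop on an object; "force" is the grip in N (left out, the last holds). Time passes only in rows, so rows that do not move let the fingers close. It gives the time, the measured TCP pose, the force, the opening and the grip force at its end, in the units of the state.
- ctrl.get_state(): the state, without advancing time (a new reading comes with each control period).
- ctrl.read_camera(name): name is "side" or "top"; returns a dict with "img" (400x640x3 uint8, red, green, blue), "fx", "fy", "cx", "cy" (pixels), "R" (3x3) and "t" (3): a world point X has camera coordinates R X + t. Camera axes: x right, y down, z forward; pixel columns grow to the right and rows downward; lengths in m; the calibration is good to about 2 mm. A picture is of the moment at which its call begins. There is no depth.
- ctrl.sign_off(): hands the job in; it is judged then, once.
The state is a dict: "time": time; "qpos": joint angles; "dq": joint speeds; "joint_efforts": joint torques, N m; "eef_pos": TCP position; "tcp_rot": TCP orientation; "contact_force": force on the tool from outside, world axes, zero at the start; "wrist_torque": the same for the moment, N m; "opening": opening from 0.0 (shut) to 1.0 (fully open); "finger_force": force on a finger pad.
Only numpy, scipy, OpenCV 4.12 (cv2) and the standard library are available. Lean on these libraries where they do the work, as an engineer would, in place of code of your own. Each camera call takes 0.05 s, during which the arm holds its last target. There are 200 camera calls.

### The job

Take the yellow screwdriver out of its rack and with its tip press the orange override pin, sunk in the top of the solenoid valve, fully home for about a second to vent the line, then put the screwdriver back in the rack. After that wind the red handwheel clockwise by its crank handle until the valve seats against its stop, and back it off exactly two full turns. Finish there with the gripper still holding the crank handle, so that the wheel cannot creep when the air comes on; leave everything else on the bench where it is.

Things in the scene. Friction and masses are not known exactly. Their poses are not given: they have to be found in the camera images.
- manifold: air manifold on a fixed grey plate, 300 x 120 x 8 mm. Origin: centre of its underside; x runs from the solenoid valve (blue body, metal boss, black coil) to the brass handwheel valve, z up. At most 110 mm high, crank handle 180 mm. Near it: blue vise (158 mm high, x to 0.47 m, y -0.16 to 0.04 m), grinder (256 mm high, y over 0.37 m).
- override_bore (a point): centre of the mouth of the override bore, in the top face of the bare metal boss (40 x 40 mm, 70 mm from the plate's centre towards its -x end, face 80 mm above the bench). The bore is upright, 14 mm wide, and the orange pin, 11 mm wide, stands with its top 4 mm below the mouth.
- override (a joint): travel of the orange override pin, m: 0 at rest, 0.004 fully pressed (down). A spring returns it; it starts to move at 1.5 N and is home at about 5 N.
- wheel_axis (a point): fixed point on the upright axis of the red handwheel, at the height of the middle of its rim (112 mm above the bench) when the valve is shut. The rim's centre line has 45 mm radius, its bar is 12 mm thick.
- wheel (a joint): angle of the handwheel, rad: 0 with the valve shut against its stop, growing as it is opened, counter-clockwise seen from above; one turn is 6.283, the far end 25.1. Wheel and stem rise 3 mm a turn as it opens. Stiff, about 0.1 N m, so it stays where it is left.
- crank_grip (a point): point to hold on the black crank handle: on its axis, 36 mm above the middle of the rim. The handle is an upright round grip, 19 mm thick, from 10 to 58 mm above the middle of the rim, 45 mm from the wheel's axis; it revolves freely on its own spindle, so a gripper can hold it from above and carry it round without turning.
- rack: fixed wooden rack: a rail 58 x 160 x 20 mm on two end panels, its top 130 mm above the bench. Origin: centre of its footprint; y runs along the rail. Three upright through holes, 11 mm wide, at y = -0.04, 0 and 0.04 m; two hold a screwdriver hanging by the shoulder of its handle, the middle one is free. Drawer cabinet at its right: 235 mm high (x above 0.53 m, y below -0.33 m).
- driver_yellow: yellow screwdriver, 182 mm long, 0.09 kg. Origin: its tip; z runs along its axis from the tip to the handle's end (up while it hangs in the rack, tip then 40 mm above the bench). Steel blade 6 mm thick, 90 mm long, pointed; then the handle, 92 mm long, 17 mm thick at the flat shoulder, 26 mm thick from 145 to 168 mm above the tip.
- driver_red: red screwdriver, 212 mm long, hanging in the other end hole of the rack (which of the two hangs where varies), its handle reaching 230 mm above the bench: keep clear of it; not needed.
- wrench: steel combination wrench, 237 mm long, lying on the bench; not needed.
- grease_tin: red and white tin, 68 mm wide, 60 mm high, at the back, under a wall shelf that overhangs from x = 0.66 m, 0.50 m above the bench; not needed.
- nail_tin: yellow and grey tin, 74 mm wide, 95 mm high, at the back; not needed.
- jar_bolts: grey glass jar with a lid, 66 mm wide, 100 mm high, at the back; not needed.
Not all that is in view belongs to the job. Of the things shaped like the driver_yellow, the yellow one is meant.

How it is judged:
On the way, in this order (a step that is already met when the one before it is completed fails the run):
1. the override pin is fully pressed (more than 3 mm) by the yellow screwdriver for 0.4 s (value of joint override above 0.003 m and contact force between driver_yellow and override above 1 N), for 0.4 s.
2. the handwheel is wound shut against its stop (within 0.08 rad), the yellow screwdriver back in the rack (value of joint wheel below 0.08 rad and angle between driver_yellow's own z axis and vertical below 0.15 rad and z of driver_yellow in the frame of rack between 0.03 and 0.049 m and x of driver_yellow in the frame of rack between -0.012 and 0.012 m and y of driver_yellow in the frame of rack between -0.055 and 0.055 m and contact force between the fingers and driver_yellow below 0.1 N), for 0.2 s.
At the end, for the whole second after the job is handed in: Wheel two full turns open from its stop, within 15 degrees (0.26 rad), and still; gripper holding the crank handle (over 1.5 N, within 35 mm of its grip point); yellow screwdriver let go and hanging upright in any hole of the rack, shoulder within 8 mm of the rail (value of joint wheel between 12.3064 and 12.8264 rad and velocity of joint wheel between -0.1 and 0.1 rad/s and contact force between the fingers and crank above 1.5 N and distance between the grasp point and crank_grip below 0.035 m and angle between driver_yellow's own z axis and vertical below 0.15 rad and z of driver_yellow in the frame of rack between 0.03 and 0.049 m and x of driver_yellow in the frame of rack between -0.012 and 0.012 m and y of driver_yellow in the frame of rack between -0.055 and 0.055 m and contact force between the fingers and driver_yellow below 0.1 N); the arm keeps its last pose, push and grip.
It fails at once if the red screwdriver is moved more than 30 mm (distance of driver_red from where it was at the start of the episode above 0.03 m).
It fails at once if the wrench is moved more than 30 mm (distance of wrench from where it was at the start of the episode above 0.03 m).
It fails at once if the red and white tin is moved more than 30 mm (distance of grease_tin from where it was at the start of the episode above 0.03 m).
It fails at once if the yellow and grey tin is moved more than 30 mm (distance of nail_tin from where it was at the start of the episode above 0.03 m).
It fails at once if the jar is moved more than 30 mm (distance of jar_bolts from where it was at the start of the episode above 0.03 m).
It also fails if it takes over 72 s, if anything falls off the work surface, if the arm or the gripper's body presses on something with over 40 N, if the wrist force passes 120 N, or if a joint passes its speed limit or range.

## Working session

There is one attempt and no reset: what is moved stays moved. The work goes in short steps, Python scripts to look and compute and a tool call to move; the robot and the scene stay as the last step left them, time stands still between calls to the robot, and variables do not carry over. Pictures are saved under pics/ and viewed, at most 10 in all, crops included, and the job is handed in when it is done.

Besides the shell and the picture viewer there is one more tool, called after "Request:" by a JSON object that holds its "method" and its "body", one argument or row to a line. send_rows: Moves the arm, as the interface text tells. Its arguments: {"type":"object","properties":{"series":{"type":"array"},"force":{"type":"number"}},"required":["series"]}

```bash
mkdir -p pics; python3 - <<'E'
from plant import ctrl
import cv2,numpy as np
for n in("side","top"):
    c=ctrl.read_camera(n); cv2.imwrite(f"pics/{n}0.png",c["img"][:,:,::-1]); np.savez(f"{n}0.npz",**c)
    print(n,c["fx"],c["cx"],c["cy"],np.round(c["R"],3).tolist(),np.round(c["t"],3), np.round(-c["R"].T@c["t"],3))
s=ctrl.get_state();print(s)
E
```

```text
side 486.449381846248 323.4762422013055 195.8348467679885 [[-0.812, -0.583, 0.011], [-0.243, 0.321, -0.915], [0.53, -0.746, -0.403]] [0.417 0.267 0.9  ] [-0.073  0.828  0.602]
top 424.6776549040001 323.32332293768195 203.7867134281092 [[-0.002, -1.0, -0.022], [-0.991, 0.005, -0.136], [0.136, 0.021, -0.991]] [-0.044  0.562  1.153] [ 0.4   -0.071  1.217]
{'time': 0.1, 'qpos': array([-1.46601915e+00,  2.87103409e-01,  1.57804416e+00, -6.55356358e-06,
        1.27859740e+00, -1.49980488e-01]), 'dq': array([ 8.58891563e-05, -2.15621851e-03, -2.87015263e-03, -1.67308214e-03,
        1.49249926e-04,  2.55226293e-03]), 'joint_efforts': array([ 1.38552750e-03, -4.07298017e+01, -2.93697095e+01, -1.32184209e-04,
        3.41741150e-03,  1.47581096e-05]), 'eef_pos': array([ 0.17008388, -0.65260138,  0.2300606 ]), 'tcp_rot': array([ 9.91897585e-01,  1.27035519e-01,  2.11848517e-05, -1.07595590e-03]), 'contact_force': array([0.0694333 , 0.41228506, 0.13828319]), 'wrist_torque': array([0.02462412, 0.00058145, 0.00729133]), 'finger_force': 0.0, 'opening': 1.0001386528490612}
```

View pics/side0.png

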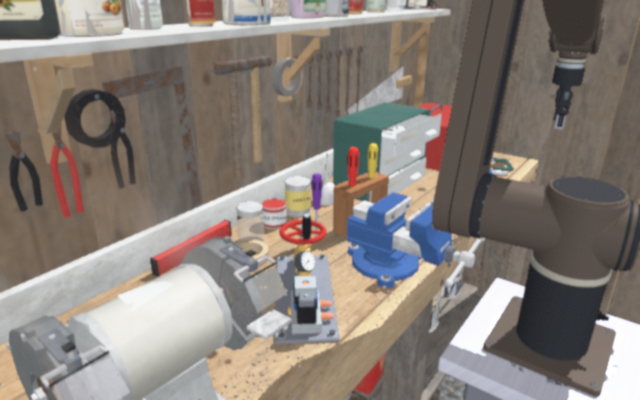

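View pics/top0.png

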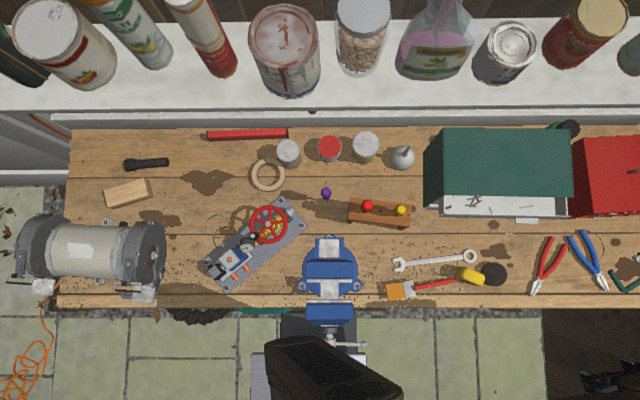

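The side view shows the rack with its red (353,165) and yellow (373,160) drivers, the wheel at (303,232) and the boss near (305,285). The top view shows the wheel at (269,224), the solenoid end at (232,265), red at (367,206) and yellow at (401,210). I'll zoom in on these next.

```bash
python3 - <<'E'
import cv2,numpy as np
a=cv2.imread("pics/top0.png")[180:300,190:420]; b=cv2.imread("pics/side0.png")[135:345,260:400]
cv2.imwrite("pics/c1.png",cv2.resize(a,None,fx=3.4,fy=3.4,interpolation=cv2.INTER_CUBIC))
cv2.imwrite("pics/c2.png",cv2.resize(b,None,fx=2.8,fy=2.8,interpolation=cv2.INTER_CUBIC))
E
```

```text
(no output)
```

View pics/c1.png

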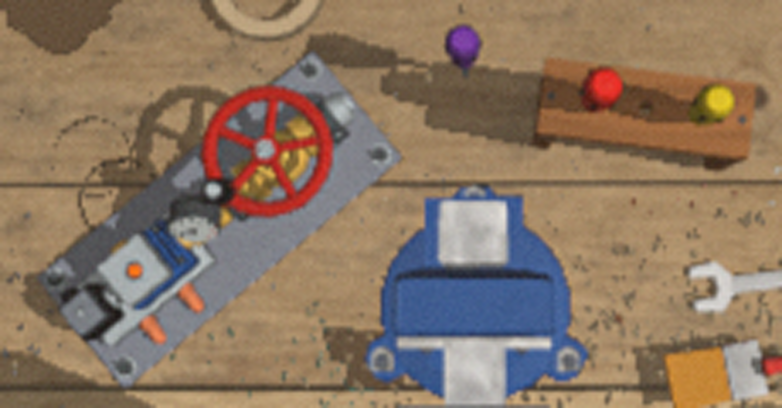

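View pics/c2.png

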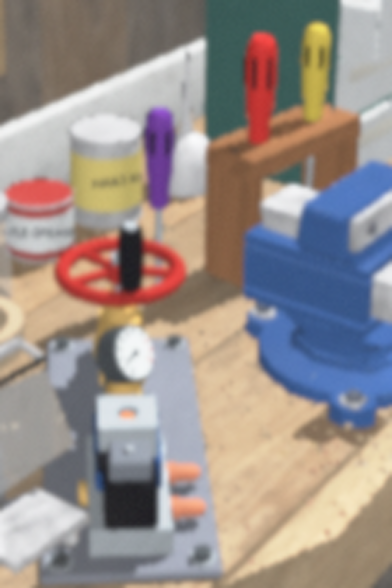

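The top crop (3.4x from (190,180)) shows the pin at full pixel (229.7,259.4), the hub at (268,223.5), the crank top at (252.6,236), yellow at (401,210) and the rail corners. A purple decoy driver stands behind the rack. The side crop (2.8x from (260,135)) shows the pin at about (305.7,282), the crank near (306,226) and the yellow handle near (373,160).

```bash
cat > h.py <<'E'
import numpy as np,cv2
def load(n,k=0): return dict(np.load(f"{n}{k}.npz"))
def ray(c,p):
    d=c["R"].T@np.array([(p[0]-c["cx"])/c["fx"],(p[1]-c["cy"])/c["fy"],1]); return -c["R"].T@c["t"],d/np.linalg.norm(d)
def onz(c,p,z):
    o,d=ray(c,p); return (o+d*(z-o[2])/d[2])
def tri(c1,p1,c2,p2):
    o1,d1=ray(c1,p1);o2,d2=ray(c2,p2)
    s=np.linalg.lstsq(np.c_[d1,-d2],o2-o1,rcond=None)[0]; a=o1+s[0]*d1;b=o2+s[1]*d2
    return (a+b)/2,np.linalg.norm(a-b)
def proj(c,X):
    q=c["R"]@np.array(X)+c["t"]; return q[:2]/q[2]*[c["fx"],c["fy"]]+[c["cx"],c["cy"]]
def blob(c,lo,hi,roi,hull=False):
    x0,x1,y0,y1=roi; h=cv2.cvtColor(c["img"][y0:y1,x0:x1],cv2.COLOR_RGB2HSV); m=cv2.inRange(h,lo,hi)
    k=max(cv2.findContours(m,cv2.RETR_EXTERNAL,cv2.CHAIN_APPROX_NONE)[0],key=cv2.contourArea)
    k=k+np.array([[x0,y0]]); return k,m
E
python3 - <<'E'
from h import *
np.set_printoptions(precision=4,suppress=True)
S,T=load("side"),load("top")
def cen(k): M=cv2.moments(k); return np.array([M["m10"],M["m01"]])/M["m00"]
Y=((20,110,90),(33,255,255)); R1=((0,150,80),(6,255,255)); O=((6,130,150),(16,255,255))
kt,_=blob(T,*Y,(385,415,195,225)); ks,_=blob(S,*Y,(362,385,138,185))
print("yT",cen(kt),cv2.boundingRect(kt),"yS",cen(ks),cv2.boundingRect(ks),cv2.fitLine(ks,2,0,.01,.01).ravel())
for z in(.19,.2,.21,.222):print("top@",z,onz(T,cen(kt),z)[:2])
print("side@.178",onz(S,cen(ks),.178))
bs=cv2.boundingRect(ks); print("end tri",tri(T,cen(kt),S,(cen(ks)[0],bs[1]+2)))
kr,_=blob(T,*((0,150,80),(8,255,255)),(355,380,192,220));print("red",cen(kr),onz(T,cen(kr),.235))
ot,_=blob(T,*O,(224,236,253,265)); os_,_=blob(S,*O,(297,315,276,290))
print("pin",cen(ot),cv2.contourArea(ot),cen(os_),cv2.contourArea(os_),onz(T,cen(ot),.076),onz(S,cen(os_),.076),tri(T,cen(ot),S,cen(os_)))
wt,_=blob(T,*R1,(240,300,198,250)); ws,_=blob(S,*R1,(272,332,215,250))
et=cv2.fitEllipse(cv2.convexHull(wt));es=cv2.fitEllipse(cv2.convexHull(ws))
print("wheel",et,es,tri(T,et[0],S,es[0]))
for z in(.112,.118,.124):print(z,onz(T,et[0],z),onz(S,es[0],z))
# crank
kc=((0,0,0),(180,255,60))
cs,_=blob(S,*kc,(299,312,208,242));print("crankS",cen(cs),cv2.boundingRect(cs))
print("crank top tri", tri(T,(252.6,235.9),S,(306.3,214)), [onz(T,(252.6,235.9),z)[:2] for z in(.17,.176,.18)])
# rail corners (crop px)
C=np.array([[545,60],[757,84],[748,158],[537,134]])/3.4+[190,180]
P=np.array([onz(T,p,.13) for p in C]);print("rail",P,P.mean(0),[np.linalg.norm(P[i]-P[i-1]) for i in range(4)])
D=np.array([[312,52],[402,157],[128,387],[40,285]])/3.4+[190,180]
P=np.array([onz(T,p,.008) for p in D]);print("plate",P,P.mean(0),[np.linalg.norm(P[i]-P[i-1]) for i in range(4)])
E
```

```text
yT [400.3991 209.7089] (396, 205, 10, 11) yS [372.1344 159.3017] (368, 143, 10, 36) [  0.0602  -0.9982 372.1053 160.0395]
top@ 0.19 [ 0.526  -0.2357]
top@ 0.2 [ 0.5247 -0.2341]
top@ 0.21 [ 0.5235 -0.2325]
top@ 0.222 [ 0.522  -0.2306]
side@.178 [ 0.5216 -0.227   0.178 ]
end tri (array([ 0.5242, -0.2309,  0.2155]), np.float64(0.00318253285429774))
red [366.7801 205.6323] [ 0.5304 -0.1508  0.235 ]Traceback (most recent call last):
  File "<stdin>", line 12, in <module>
  File "h.py", line 15, in blob
    k=max(cv2.findContours(m,cv2.RETR_EXTERNAL,cv2.CHAIN_APPROX_NONE)[0],key=cv2.contourArea)
ValueError: max() iterable argument is empty
```

```bash
python3 - <<'E'
from h import *
np.set_printoptions(precision=4,suppress=True)
S,T=load("side"),load("top")
def cen(k): M=cv2.moments(k); return np.array([M["m10"],M["m01"]])/M["m00"]
def wc(c,roi):  # saturation-weighted centroid of orange in roi
    x0,x1,y0,y1=roi; p=c["img"][y0:y1,x0:x1].astype(float); w=np.clip(p[...,0]-p[...,2]-50,0,None)
    yy,xx=np.mgrid[y0:y1,x0:x1]; return np.array([(w*xx).sum(),(w*yy).sum()])/w.sum(),w.sum()
R1=((0,150,80),(6,255,255))
a,wa=wc(T,(225,235,254,265)); b,wb=wc(S,(299,312,277,287)); print("pin",a,wa,b,wb,onz(T,a,.076),onz(S,b,.076),tri(T,a,S,b))
wt,_=blob(T,*R1,(240,300,198,250)); ws,_=blob(S,*R1,(272,332,215,250))
et=cv2.fitEllipse(cv2.convexHull(wt));es=cv2.fitEllipse(cv2.convexHull(ws))
print("wheel",et,es,tri(T,et[0],S,es[0]))
for z in(.112,.118,.124):print(z,onz(T,et[0],z),onz(S,es[0],z))
print("crank top tri", tri(T,(252.6,235.9),S,(306.3,214.5)), [onz(T,(252.6,235.9),z)[:2] for z in(.17,.176,.18)])
C=np.array([[545,60],[757,84],[748,158],[537,134]])/3.4+[190,180]
P=np.array([onz(T,p,.13) for p in C]);print("rail",P,P.mean(0),[np.linalg.norm(P[i]-P[i-1]) for i in range(4)])
D=np.array([[312,52],[402,157],[128,387],[40,285]])/3.4+[190,180]
P=np.array([onz(T,p,.008) for p in D]);print("plate",P,P.mean(0),[np.linalg.norm(P[i]-P[i-1]) for i in range(4)])
E
```

```text
pin [229.1858 259.1711] 1566.0 [304.9211 282.5197] 304.0 [0.4084 0.2063 0.076 ] [0.4077 0.209  0.076 ] (array([0.4088, 0.2069, 0.0744]), np.float64(0.00085273579040739))
wheel ((268.0528869628906, 224.03916931152344), (37.29026412963867, 38.419734954833984), 49.24185562133789) ((302.3230895996094, 231.42221069335938), (23.60805892944336, 46.01997375488281), 91.4920654296875) (array([0.4996, 0.0984, 0.1099]), np.float64(0.0005616999425236781))
0.112 [0.4992 0.0979 0.112 ] [0.4975 0.1016 0.112 ]
0.118 [0.4986 0.097  0.118 ] [0.4905 0.1105 0.118 ]
0.124 [0.4981 0.0961 0.124 ] [0.4835 0.1193 0.124 ]
crank top tri (array([0.4655, 0.1273, 0.1715]), np.float64(0.0020685957487512796)) [array([0.4647, 0.1269]), array([0.4643, 0.1258]), array([0.4641, 0.1251])]
rail [[ 0.5653 -0.1171  0.13  ]
 [ 0.5461 -0.2771  0.13  ]
 [ 0.49   -0.2687  0.13  ]
 [ 0.5088 -0.1105  0.13  ]] [ 0.5275 -0.1934  0.13  ] [np.float64(0.05689889999988674), np.float64(0.16117056021163378), np.float64(0.05670262076367213), np.float64(0.15932683984881701)]
plate [[ 0.5916  0.0754  0.008 ]
 [ 0.5019 -0.0015  0.008 ]
 [ 0.3124  0.2244  0.008 ]
 [ 0.3959  0.3006  0.008 ]] [0.4505 0.1497 0.008 ] [np.float64(0.2983938601144545), np.float64(0.11809394640122672), np.float64(0.29483722304123916), np.float64(0.11308090260128364)]
```

Findings: the yellow axis is at about (0.523,-0.2325), the pin at (0.4086,0.2068) and the wheel axis at (0.4993,0.098). The rack's y direction is (0.119,0.993). I'll move now: turn so the fingers close across the rail, rise, then travel over.

Request:
{"method": "send_rows", "body": {
  "series": [
    [[0, 0, -1, 0, 0, -0.171, 0.2], [0, 0, -1, 0, 0, -0.171, 0.2], [0, 0, -1, 0, 0, -0.171, 0.2], [0, 0, -1, 0, 0, -0.171, 0.2], [0, 0, -1, 0, 0, -0.171, 0.2], [0, 0, -1, 0, 0, -0.171, 0.2], [0, 0, -1, 0, 0, -0.171, 0.2]]
  ]
}}

```text
time: 0.98
eef_pos: [0.1701, -0.6529, 0.3008]
tcp_rot: [0.746, 0.666, 0.0, -0.001]
contact_force: [-0.1, -0.2, 0.1]
opening: 0.594
finger_force: 0.0
```

Request:
{"method": "send_rows", "body": {
  "series": [
    [[4.5, 3, 0, 0, 0, 0, 0.2], [4.5, 3, 0, 0, 0, 0, 0.2], [4.5, 3, 0, 0, 0, 0, 0.2], [4.5, 3, 0, 0, 0, 0, 0.2], [4.5, 3, 0, 0, 0, 0, 0.2], [4.5, 3, 0, 0, 0, 0, 0.2], [4.5, 3, 0, 0, 0, 0, 0.2], [4.5, 3, 0, 0, 0, 0, 0.2], [4.5, 3, 0, 0, 0, 0, 0.2], [4.5, 3, 0, 0, 0, 0, 0.2]]
  ]
}}

```text
time: 2.22
eef_pos: [0.5222, -0.2404, 0.3008]
tcp_rot: [0.748, 0.664, -0.0, -0.0]
contact_force: [-0.3, -0.4, -0.2]
opening: 0.599
finger_force: 0.0
```

Request:
{"method": "send_rows", "body": {
  "series": [
    [[0.8, 0.1, 0, 0, 0, 0, 0.2], [0, 0, 2.5, 0, 0, 0, 0.2], [0, 0, 2.5, 0, 0, 0, 0.2], [0, 0, 2.5, 0, 0, 0, 0.2], [0, 0, 2.5, 0, 0, 0, 0.2], [0, 0, 2.4, 0, 0, 0, 0.2], [0, 0, 0, 0, 0, 0, 0.2]]
  ]
}}

```text
time: 3.1
eef_pos: [0.5213, -0.2338, 0.1745]
tcp_rot: [0.748, 0.663, -0.001, -0.003]
contact_force: [-0.4, 0.0, -0.0]
opening: 0.601
finger_force: 0.0
```

```bash
python3 - <<'E'
from plant import ctrl
import cv2,numpy as np
o=[]
for n,(x,y) in(("side",(375,160)),("top",(400,210))):
    c=ctrl.read_camera(n); np.savez(f"{n}1.npz",**c); o.append(cv2.resize(c["img"][y-40:y+40,x-40:x+40,::-1],(400,400),interpolation=2))
cv2.imwrite("pics/g1.png",np.hstack(o)); print(ctrl.get_state()["eef_pos"])
E
```

```text
[ 0.52322225 -0.23474649  0.17778118]
```

View pics/g1.png

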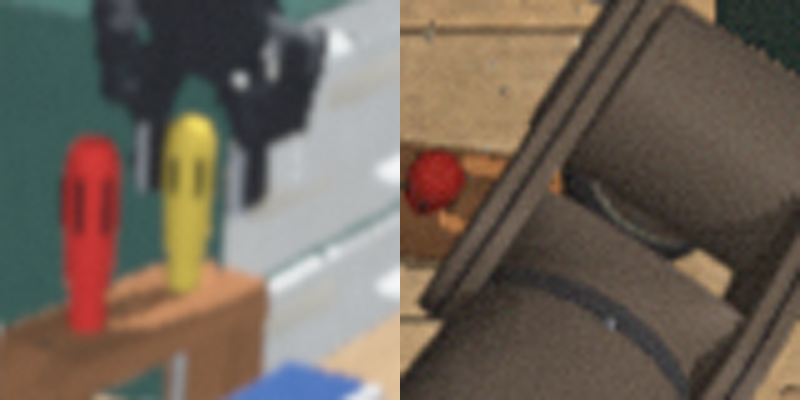

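The fingers straddle the yellow handle in the side view (handle at 188, fingers at 148 and 240 of the crop), and red stands clear. I'll grip now.

Request:
{"method": "send_rows", "body": {
  "series": [
    [[0.2, 0, 0, 0, 0, 0, -1], [0, 0, 0, 0, 0, 0, -1], [0, 0, 0, 0, 0, 0, -1], [0, 0, 0, 0, 0, 0, -1], [0, 0, 0, 0, 0, 0, -1], [0, 0, 0, 0, 0, 0, -1]]
  ],
  "force": 60
}}

```text
time: 3.95
eef_pos: [0.5246, -0.2326, 0.179]
tcp_rot: [0.748, 0.664, 0.001, 0.001]
contact_force: [1.0, 0.1, 6.1]
opening: 0.288
finger_force: 59.0
```

Request:
{"method": "send_rows", "body": {
  "series": [
    [[0, 0, -1, 0, 0, 0, -1], [0, 0, -3, 0, 0, 0, -1], [0, 0, -4, 0, 0, 0, -1], [0, 0, -4, 0, 0, 0, -1], [0, 0, -4, 0, 0, 0, -1], [0, 0, -4, 0, 0, 0, -1], [0, 0, 0, 0, 0, 0, -1]]
  ]
}}

```text
time: 4.82
eef_pos: [0.5243, -0.2327, 0.3814]
tcp_rot: [0.748, 0.664, 0.001, 0.003]
contact_force: [0.3, -0.5, -0.7]
opening: 0.288
finger_force: 59.7
```

```bash
python3 - <<'E'
from plant import ctrl
import cv2,numpy as np
o=[]
from h import *
s=ctrl.get_state();e=s["eef_pos"];print(e,s["finger_force"],s["contact_force"])
c=ctrl.read_camera("side"); np.savez("side2.npz",**c); p=proj(c,e+[0,0,-.08]).astype(int); print(p,proj(c,e+[0,0,-.139]))
x,y=p; cv2.imwrite("pics/g2.png",cv2.resize(c["img"][max(0,y-60):y+60,x-60:x+60,::-1],(600,600),interpolation=2))
E
```

```text
[ 0.52434    -0.23270313  0.38144824] 59.688071608543396 [ 0.25993376 -0.522199   -0.70605006]
[374 112] [373.61878464 134.84946444]
```

View pics/g2.png

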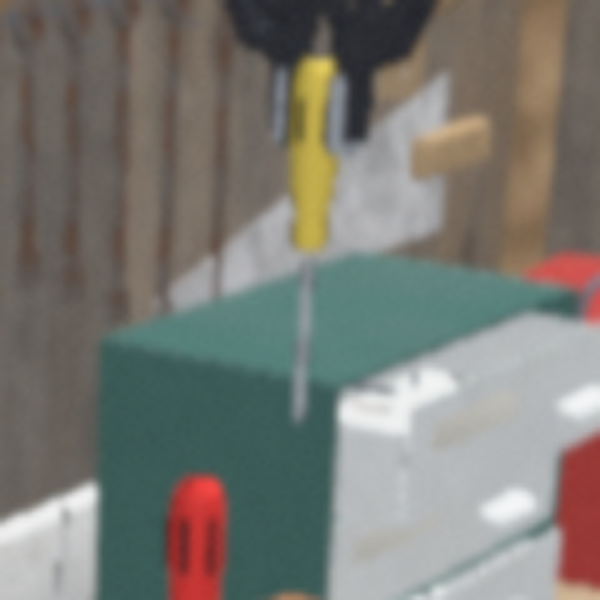

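The driver is gripped straight: its tip is at full pixel (373.4,136) against (373.6,134.8) predicted, and red is undisturbed. Next I carry it to above the pin.

Request:
{"method": "send_rows", "body": {
  "series": [
    [[4.7, -1.85, 0, 0, 0, 0, -1], [4.7, -1.85, 0, 0, 0, 0, -1], [4.7, -1.85, 0, 0, 0, 0, -1], [4.7, -1.85, 0, 0, 0, 0, -1], [4.7, -1.85, 0, 0, 0, 0, -1], [4.7, -1.85, 0, 0, 0, 0, -1], [4.7, -1.85, 0, 0, 0, 0, -1], [4.7, -1.85, 0, 0, 0, 0, -1], [4.7, -1.85, 0, 0, 0, 0, -1], [0, 0, 2, 0, 0, 0, -1]]
  ]
}}

```text
time: 6.12
eef_pos: [0.4072, 0.21, 0.356]
tcp_rot: [0.746, 0.666, -0.0, -0.0]
contact_force: [0.8, -0.6, -1.4]
opening: 0.286
finger_force: 59.7
```

Request:
{"method": "send_rows", "body": {
  "series": [
    [[0, 0, 5, 0, 0, 0, -1], [0, 0, 5, 0, 0, 0, -1], [0, 0, 2.5, 0, 0, 0, -1], [0, 0, 0, 0, 0, 0, -1], [0, 0, 0, 0, 0, 0, -1]]
  ]
}}

```text
time: 6.75
eef_pos: [0.4088, 0.207, 0.2324]
tcp_rot: [0.748, 0.663, -0.0, 0.0]
contact_force: [0.8, 0.2, -0.9]
opening: 0.289
finger_force: 59.6
```

```bash
cat > look.py <<'E'
from plant import ctrl
from h import *
s=ctrl.get_state();e=s["eef_pos"];print(s["time"],e,s["tcp_rot"],s["contact_force"],s["qpos"])
o=[]
import sys
for n in("side","top"):
    c=ctrl.read_camera(n); np.savez(f"{n}{sys.argv[1]}.npz",**c)
    x,y=proj(c,[float(v) for v in sys.argv[2:5]]).astype(int); print(n,"crop origin",x-25,y-25,"tip pred",proj(c,e-[0,0,.139]))
    o.append(cv2.resize(c["img"][y-25:y+25,x-25:x+25,::-1],(400,400),interpolation=2))
cv2.imwrite(f"pics/g{sys.argv[1]}.png",np.hstack(o))
E
python3 look.py 3 .4086 .2068 .09
```

```text
6.75 [0.40882974 0.20702604 0.23244937] [ 7.48192746e-01  6.63481422e-01 -1.01156534e-04  8.93166211e-05] [ 0.80205262  0.19435288 -0.85887625] [ 2.46884417e-01 -2.11006289e-01  2.08709546e+00 -2.63929239e-04
  1.26560081e+00  3.66835395e-01]
side crop origin 280 250 tip pred [305.03783004 274.1125593 ]
top crop origin 202 234 tip pred [227.32373189 258.95750767]
```

View pics/g3.png

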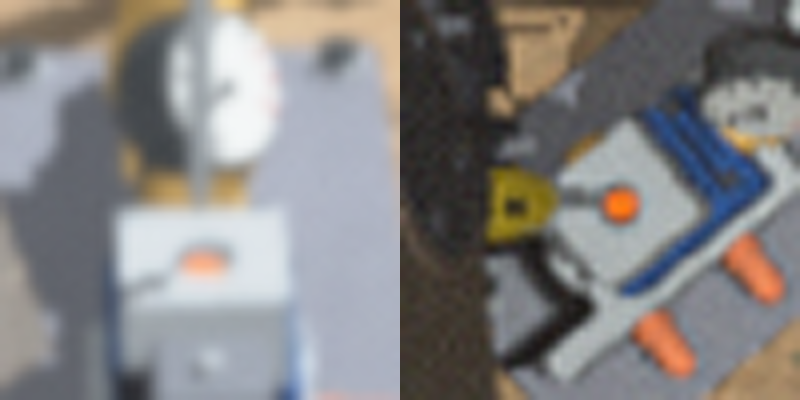

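The blade tip is straight above the bore: side tip at (304.9,276.2) with the bore mouth at (305.6,282.5), and in the top view the tip lies beside the orange pin as predicted. I'll descend in small steps and watch the force.

Request:
{"method": "send_rows", "body": {
  "series": [
    [[0, 0, 0.7, 0, 0, 0, -1], [0, 0, 0.3, 0, 0, 0, -1], [0, 0, 0.3, 0, 0, 0, -1], [0, 0, 0.1, 0, 0, 0, -1], [0, 0, 0, 0, 0, 0, -1]]
  ]
}}

```text
time: 7.48
eef_pos: [0.4085, 0.2076, 0.2183]
tcp_rot: [0.748, 0.664, -0.0, -0.0]
contact_force: [0.8, -0.5, -0.9]
opening: 0.287
finger_force: 59.6
```

Request:
{"method": "send_rows", "body": {
  "series": [
    [[0, 0, 0.1, 0, 0, 0, -1], [0, 0, 0.1, 0, 0, 0, -1], [0, 0, 0.1, 0, 0, 0, -1], [0, 0, 0, 0, 0, 0, -1]]
  ]
}}

```text
time: 7.98
eef_pos: [0.4085, 0.2076, 0.2152]
tcp_rot: [0.748, 0.664, -0.0, -0.0]
contact_force: [-0.5, 0.2, -0.7]
opening: 0.291
finger_force: 59.6
```

Request:
{"method": "send_rows", "body": {
  "series": [
    [[0, 0, 0.1, 0, 0, 0, -1], [0, 0, 0.1, 0, 0, 0, -1], [0, 0, 0, 0, 0, 0, -1]]
  ]
}}

```text
time: 8.35
eef_pos: [0.4087, 0.2077, 0.2137]
tcp_rot: [0.748, 0.664, 0.0, 0.0]
contact_force: [-0.6, 0.4, 1.2]
opening: 0.285
finger_force: 59.8
```

Request:
{"method": "send_rows", "body": {
  "series": [
    [[0, 0, 0.1, 0, 0, 0, -1], [0, 0, 0.1, 0, 0, 0, -1], [0, 0, 0, 0, 0, 0, -1]]
  ]
}}

```text
time: 8.72
eef_pos: [0.4087, 0.2077, 0.2117]
tcp_rot: [0.748, 0.664, 0.0, 0.0]
contact_force: [-0.8, 0.3, 2.4]
opening: 0.29
finger_force: 60.0
```

The force rises at the spring's rate, so the tip is on the pin. I'll press it home.

Request:
{"method": "send_rows", "body": {
  "series": [
    [[0, 0, 0.1, 0, 0, 0, -1], [0, 0, 0.1, 0, 0, 0, -1], [0, 0, 0.05, 0, 0, 0, -1], [0, 0, 0, 0, 0, 0, -1]]
  ]
}}

```text
time: 9.22
eef_pos: [0.4091, 0.2079, 0.2107]
tcp_rot: [0.748, 0.664, 0.001, 0.0]
contact_force: [-2.7, -1.0, 9.3]
opening: 0.285
finger_force: 60.6
```

Request:
{"method": "send_rows", "body": {
  "series": [
    [[0, 0, 0.1, 0, 0, 0, -1], [0, 0, 0.05, 0, 0, 0, -1], [0, 0, 0, 0, 0, 0, -1], [0, 0, 0, 0, 0, 0, -1]]
  ]
}}

```text
time: 9.72
eef_pos: [0.4093, 0.208, 0.2105]
tcp_rot: [0.748, 0.664, 0.001, 0.0]
contact_force: [-4.1, -0.2, 13.5]
opening: 0.289
finger_force: 61.0
```

Request:
{"method": "send_rows", "body": {
  "series": [
    [[0, 0, 0.1, 0, 0, 0, -1], [0, 0, 0, 0, 0, 0, -1], [0, 0, 0, 0, 0, 0, -1], [0, 0, 0, 0, 0, 0, -1], [0, 0, 0, 0, 0, 0, -1], [0, 0, 0, 0, 0, 0, -1]]
  ]
}}

```text
time: 10.48
eef_pos: [0.4096, 0.2081, 0.2104]
tcp_rot: [0.748, 0.664, 0.001, 0.0]
contact_force: [-4.1, -0.2, 16.3]
opening: 0.292
finger_force: 61.4
```

```bash
python3 look.py 4 .4086 .2068 .09
```

```text
10.475 [0.40957349 0.20814921 0.21038343] [7.47876413e-01 6.63836705e-01 1.26387760e-03 3.21056409e-04] [-4.07709506 -0.17854652 16.26710951] [ 2.48440237e-01 -1.88806592e-01  2.10976263e+00  6.30149182e-04
  1.21809657e+00  3.67143571e-01]
side crop origin 280 250 tip pred [304.41910545 284.03081614]
top crop origin 202 234 tip pred [228.9301387  258.73754989]
```

View pics/g4.png

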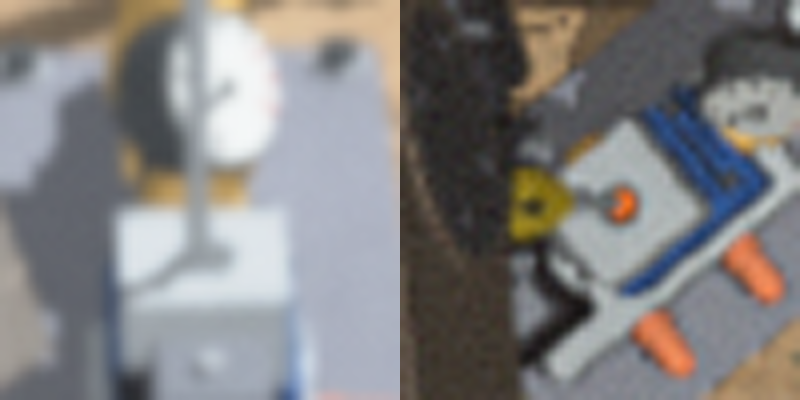

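In the side view the tip is in the bore and the orange is no longer visible. In the top view the blade sits slightly to the +y side of the pin. Force went spring-like, then stiff at 16 N, so the pin should be home. As insurance I'll re-centre by about 1 mm and press once more, then lift.

Request:
{"method": "send_rows", "body": {
  "series": [
    [[0, 0, -0.35, 0, 0, 0, -1], [-0.13, -0.05, 0, 0, 0, 0, -1], [0, 0, 0.2, 0, 0, 0, -1], [0, 0, 0.15, 0, 0, 0, -1], [0, 0, 0.05, 0, 0, 0, -1], [0, 0, 0, 0, 0, 0, -1], [0, 0, 0, 0, 0, 0, -1], [0, 0, 0, 0, 0, 0, -1], [0, 0, 0, 0, 0, 0, -1], [0, 0, 0, 0, 0, 0, -1]]
  ]
}}

```text
time: 11.82
eef_pos: [0.4093, 0.2073, 0.2103]
tcp_rot: [0.748, 0.664, 0.002, 0.0]
contact_force: [-5.0, 0.2, 18.4]
opening: 0.287
finger_force: 61.5
```

Request:
{"method": "send_rows", "body": {
  "series": [
    [[0, 0, -1, 0, 0, 0, -1], [0, 0, -3, 0, 0, 0, -1], [0, 0, -4, 0, 0, 0, -1], [0, 0, -4.5, 0, 0, 0, -1], [0, 0, -4.5, 0, 0, 0, -1], [0, 0, 0, 0, 0, 0, -1], [0, 0, 0, 0, 0, 0, -1]]
  ]
}}

```text
time: 12.7
eef_pos: [0.4074, 0.2061, 0.3735]
tcp_rot: [0.748, 0.664, -0.001, -0.001]
contact_force: [-0.9, 1.1, -1.6]
opening: 0.291
finger_force: 59.6
```

Request:
{"method": "send_rows", "body": {
  "series": [
    [[-4.7, 1.87, -1, 0, 0, 0, -1], [-4.7, 1.87, 0, 0, 0, 0, -1], [-4.7, 1.87, 0, 0, 0, 0, -1], [-4.7, 1.87, 0, 0, 0, 0, -1], [-4.7, 1.87, 0, 0, 0, 0, -1], [-4.7, 1.87, 0, 0, 0, 0, -1], [-4.7, 1.87, 0, 0, 0, 0, -1], [-4.7, 1.87, 0, 0, 0, 0, -1], [-4.6, 1.85, 0, 0, 0, 0, -1], [0, 0, 0, 0, 0, 0, -1]]
  ]
}}

```text
time: 13.95
eef_pos: [0.524, -0.2351, 0.381]
tcp_rot: [0.749, 0.662, -0.001, -0.003]
contact_force: [-0.9, 0.9, -1.3]
opening: 0.29
finger_force: 59.5
```

Request:
{"method": "send_rows", "body": {
  "series": [
    [[0, 0, 0, 0, 0, 0, -1], [0, 0, 0, 0, 0, 0, -1]]
  ]
}}

```text
time: 14.2
eef_pos: [0.5245, -0.2313, 0.3852]
tcp_rot: [0.747, 0.664, -0.0, -0.001]
contact_force: [0.2, -0.6, -1.1]
opening: 0.288
finger_force: 59.5
```

Request:
{"method": "send_rows", "body": {
  "series": [
    [[-0.14, 0, 4, 0, 0, 0, -1], [0, 0, 4, 0, 0, 0, -1], [0, 0, 2, 0, 0, 0, -1], [0, 0, 0.5, 0, 0, 0, -1], [0, 0, 0.5, 0, 0, 0, -1], [0, 0, 0.5, 0, 0, 0, -1], [0, 0, 0, 0, 0, 0, -1]]
  ]
}}

```text
time: 15.08
eef_pos: [0.5247, -0.2341, 0.2713]
tcp_rot: [0.748, 0.664, 0.0, 0.0]
contact_force: [0.4, -0.3, -1.5]
opening: 0.287
finger_force: 59.5
```

Request:
{"method": "send_rows", "body": {
  "series": [
    [[0.08, 0, 0.3, 0, 0, 0, -1], [0, 0, 0.3, 0, 0, 0, -1], [0, 0, 0.3, 0, 0, 0, -1], [0, 0, 0.3, 0, 0, 0, -1], [0, 0, 0, 0, 0, 0, -1]]
  ]
}}

```text
time: 15.7
eef_pos: [0.5244, -0.2331, 0.2583]
tcp_rot: [0.748, 0.664, -0.0, -0.0]
contact_force: [-0.3, -0.8, -0.9]
opening: 0.286
finger_force: 59.5
```

The tip is inside the hole with no force. I'll continue down.

Request:
{"method": "send_rows", "body": {
  "series": [
    [[0, 0, 1.5, 0, 0, 0, -1], [0, 0, 1.5, 0, 0, 0, -1], [0, 0, 1.5, 0, 0, 0, -1], [0, 0, 1.5, 0, 0, 0, -1], [0, 0, 1, 0, 0, 0, -1], [0, 0, 0.4, 0, 0, 0, -1], [0, 0, 0, 0, 0, 0, -1], [0, 0, 0, 0, 0, 0, -1]]
  ]
}}

```text
time: 16.7
eef_pos: [0.525, -0.2335, 0.1856]
tcp_rot: [0.748, 0.664, 0.0, 0.001]
contact_force: [-0.1, -1.0, -0.7]
opening: 0.291
finger_force: 59.5
```

Request:
{"method": "send_rows", "body": {
  "series": [
    [[0, 0, 0.2, 0, 0, 0, -1], [0, 0, 0.2, 0, 0, 0, -1], [0, 0, 0.1, 0, 0, 0, -1], [0, 0, 0, 0, 0, 0, -1]]
  ]
}}

```text
time: 17.2
eef_pos: [0.5246, -0.2331, 0.1797]
tcp_rot: [0.748, 0.664, -0.0, -0.0]
contact_force: [0.8, -0.3, -0.9]
opening: 0.287
finger_force: 59.5
```

Request:
{"method": "send_rows", "body": {
  "series": [
    [[0, 0, 0.1, 0, 0, 0, -1], [0, 0, 0.1, 0, 0, 0, -1], [0, 0, 0.1, 0, 0, 0, -1], [0, 0, 0, 0, 0, 0, -1]]
  ]
}}

```text
time: 17.7
eef_pos: [0.5249, -0.2334, 0.179]
tcp_rot: [0.748, 0.664, -0.0, 0.0]
contact_force: [-2.9, 2.1, 7.0]
opening: 0.286
finger_force: 60.5
```

Seated on the rail. I'll open, let it settle, and lift clear.

Request:
{"method": "send_rows", "body": {
  "series": [
    [[0, 0, -0.1, 0, 0, 0, 0.2], [0, 0, 0, 0, 0, 0, 0.2], [0, 0, 0, 0, 0, 0, 0.2], [0, 0, -2, 0, 0, 0, 0.2], [0, 0, -4, 0, 0, 0, 0.2], [0, 0, -5, 0, 0, 0, 0.2], [0, 0, 0, 0, 0, 0, 0.2]]
  ]
}}

```text
time: 18.58
eef_pos: [0.527, -0.2347, 0.2956]
tcp_rot: [0.748, 0.664, 0.002, 0.006]
contact_force: [0.3, -0.8, 0.4]
opening: 0.599
finger_force: 0.0
```

```bash
python3 - <<'E'
from plant import ctrl
from h import *
s=ctrl.get_state();e=s["eef_pos"];print(s["time"],e,s["qpos"])
c=ctrl.read_camera("side");np.savez("side5.npz",**c)
k,_=blob(c,(20,110,90),(33,255,255),(362,385,138,185));M=cv2.moments(k);print(cv2.boundingRect(k),M["m10"]/M["m00"],M["m01"]/M["m00"],"was (368,143,10,36) 372.13 159.30")
# crank: target wheel frame
a=2*np.arctan2(s["tcp_rot"][1],s["tcp_rot"][0]); x=np.array([np.cos(a),np.sin(a)]);y=np.array([np.sin(a),-np.cos(a)])
W=np.array([.4993,.0980]);C=np.array([.4647,.1265]);print("radius",np.hypot(*(C-W)),np.arctan2(*(C-W)[::-1]))
d=C-e[:2];print("tool cm",100*d@x,100*d@y)
E
```

```text
18.575 [ 0.52698948 -0.23471811  0.29563267] [-5.94827052e-01  2.00539397e-02  1.75859763e+00  1.04096326e-05
  1.35012507e+00 -4.75940364e-01]
(368, 143, 10, 35) 372.27009222661394 158.8498023715415 was (368,143,10,36) 372.13 159.30
radius 0.04482644308887335 2.4525669687788443
tool cm 35.12801913038399 -10.469351024061456
```

The yellow driver is back in its hole: its mask box moved less than 1 px. Now to the crank handle.

Request:
{"method": "send_rows", "body": {
  "series": [
    [[4.38, -1.28, 0, 0, 0, 0, 0.2], [4.38, -1.28, 0, 0, 0, 0, 0.2], [4.38, -1.28, 0, 0, 0, 0, 0.2], [4.38, -1.28, 0, 0, 0, 0, 0.2], [4.38, -1.28, 0, 0, 0, 0, 0.2], [4.38, -1.28, 0, 0, 0, 0, 0.2], [4.38, -1.28, 0, 0, 0, 0, 0.2], [4.38, -1.28, 0, 0, 0, 0, 0.2], [0, 0, 3, 0, 0, 0, 0.2], [0, 0, 3, 0, 0, 0, 0.2]]
  ]
}}

```text
time: 19.88
eef_pos: [0.4638, 0.1277, 0.2265]
tcp_rot: [0.747, 0.665, -0.0, -0.0]
contact_force: [0.3, 0.4, -0.5]
opening: 0.6
finger_force: 0.0
```

Request:
{"method": "send_rows", "body": {
  "series": [
    [[0, 0, 2, 0, 0, 0, 0.2], [0, 0, 0, 0, 0, 0, 0.2], [0, 0, 0, 0, 0, 0, 0.2], [0, 0, 0, 0, 0, 0, 0.2]]
  ]
}}

```text
time: 20.38
eef_pos: [0.4653, 0.1268, 0.2091]
tcp_rot: [0.748, 0.664, 0.001, 0.001]
contact_force: [0.3, -0.1, -0.2]
opening: 0.598
finger_force: 0.0
```

```bash
python3 look.py 6 .4647 .1265 .18
```

```text
20.375 [0.46525392 0.12684955 0.20910255] [7.47941166e-01 6.63764176e-01 8.28245032e-04 6.66555432e-04] [ 0.27294608 -0.05341578 -0.18467711] [ 5.53933765e-02 -1.29994674e-01  2.06117655e+00 -1.63770703e-05
  1.20828453e+00  1.74513881e-01]
side crop origin 282 185 tip pred [307.13241361 257.90378014]
top crop origin 227 210 tip pred [259.52337665 237.94319828]
```

View pics/g6.png

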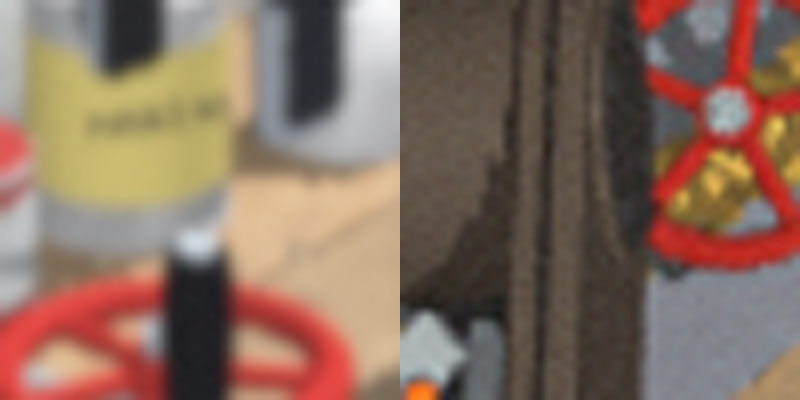

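In the side view the crank handle (198,250 in the crop) sits centred under the open fingers (tips at 120 and 315). I'll descend and grip.

Request:
{"method": "send_rows", "body": {
  "series": [
    [[0, 0, 2.5, 0, 0, 0, 0.2], [0, 0, 2.5, 0, 0, 0, 0.2], [0, 0, 1.5, 0, 0, 0, 0.2], [0, 0, 0.9, 0, 0, 0, 0.2], [0, 0, 0, 0, 0, 0, 0.2]]
  ],
  "force": 40
}}

```text
time: 21.1
eef_pos: [0.4645, 0.1269, 0.1337]
tcp_rot: [0.748, 0.664, -0.0, -0.0]
contact_force: [0.0, 0.7, 0.6]
opening: 0.598
finger_force: 0.0
```

Request:
{"method": "send_rows", "body": {
  "series": [
    [[0, 0, 0, 0, 0, 0, -1], [0, 0, 0, 0, 0, 0, -1], [0, 0, 0, 0, 0, 0, -1], [0, 0, 0, 0, 0, 0, -1], [0, 0, 0, 0, 0, 0, -1]]
  ]
}}

```text
time: 21.72
eef_pos: [0.4658, 0.1267, 0.1348]
tcp_rot: [0.748, 0.664, 0.001, 0.001]
contact_force: [4.4, -1.1, 2.5]
opening: 0.206
finger_force: 39.2
```

```bash
cat > arc.py <<'E'
# prints 10 tool-frame rows for half a turn; arg: direction(+1 ccw), phase (rad) optional, n
import sys,numpy as np
from plant import ctrl
s=ctrl.get_state();e=s["eef_pos"]
W=np.array([.4993,.0980]);r=.045
a=2*np.arctan2(s["tcp_rot"][1],s["tcp_rot"][0]); x=np.array([np.cos(a),np.sin(a)]);y=np.array([np.sin(a),-np.cos(a)])
d=e[:2]-W; ph=np.arctan2(d[1],d[0]); print(s["time"],e,"radius",np.hypot(*d),"phase",ph,"F",s["contact_force"],s["finger_force"])
p=float(sys.argv[2]) if len(sys.argv)>2 else ph; t=p+float(sys.argv[1])*np.arange(11)*np.pi/10
D=100*r*np.diff(np.c_[np.cos(t),np.sin(t)],axis=0)
print(np.round(np.c_[D@x,D@y],2).tolist())
E
python3 arc.py -1
```

```text
21.725 [0.4658413  0.12665691 0.13483496] radius 0.044053407532812346 phase 2.4333451668619577 F [ 4.4235515  -1.089669    2.45511795] 39.20830965042114
[[1.03, 0.96], [0.69, 1.23], [0.27, 1.38], [-0.17, 1.4], [-0.59, 1.28], [-0.96, 1.03], [-1.23, 0.69], [-1.38, 0.27], [-1.4, -0.17], [-1.28, -0.59]]
```

Request:
{"method": "send_rows", "body": {
  "series": [
    [[1.03, 1.03, 0.02, 0, 0, 0, -1], [0.69, 1.23, 0.01, 0, 0, 0, -1]]
  ],
  "force": 25
}}

```text
time: 21.98
eef_pos: [0.4885, 0.1413, 0.1344]
tcp_rot: [0.748, 0.664, -0.002, -0.001]
contact_force: [-1.6, -4.7, 7.4]
opening: 0.209
finger_force: 39.7
```

Request:
{"method": "send_rows", "body": {
  "series": [
    [[0.27, 1.38, 0.02, 0, 0, 0, -1], [-0.17, 1.4, 0.01, 0, 0, 0, -1], [-0.59, 1.28, 0.02, 0, 0, 0, -1]]
  ]
}}

```text
time: 22.35
eef_pos: [0.5283, 0.1331, 0.134]
tcp_rot: [0.748, 0.664, -0.0, -0.002]
contact_force: [-2.5, 1.7, 7.7]
opening: 0.211
finger_force: 39.7
```

Request:
{"method": "send_rows", "body": {
  "series": [
    [[-0.96, 1.03, 0, 0, 0, 0, -1], [-1.23, 0.69, 0, 0, 0, 0, -1], [-1.38, 0.27, 0, 0, 0, 0, -1]]
  ]
}}

```text
time: 22.72
eef_pos: [0.5454, 0.0948, 0.134]
tcp_rot: [0.748, 0.664, 0.002, -0.0]
contact_force: [1.2, 3.4, 4.5]
opening: 0.211
finger_force: 39.3
```

Request:
{"method": "send_rows", "body": {
  "series": [
    [[-1.4, -0.17, 0.02, 0, 0, 0, -1], [-1.28, -0.59, 0.01, 0, 0, 0, -1], [-1.03, -0.96, 0.02, 0, 0, 0, -1]]
  ]
}}

```text
time: 23.1
eef_pos: [0.5266, 0.0605, 0.1339]
tcp_rot: [0.749, 0.662, 0.008, 0.002]
contact_force: [23.3, 22.5, -6.9]
opening: 0.21
finger_force: 38.8
```

Request:
{"method": "send_rows", "body": {
  "series": [
    [[0, 0, 0, 0, 0, 0, -1], [0, 0, 0, 0, 0, 0, -1], [0, 0, 0, 0, 0, 0, -1]]
  ]
}}

```text
time: 23.48
eef_pos: [0.5274, 0.0614, 0.1338]
tcp_rot: [0.749, 0.663, 0.008, 0.003]
contact_force: [15.4, 10.9, -2.8]
opening: 0.212
finger_force: 39.0
```

```bash
python3 arc.py 1; python3 look.py 7 .527 .06 .12
```

```text
23.475 [0.52737208 0.06138116 0.13384823] radius 0.046140879835610535 phase -0.9167543078847722 F [15.41437579 10.91113352 -2.76931181] 38.96206319332123
[[1.13, 0.84], [1.33, 0.45], [1.41, 0.01], [1.34, -0.42], [1.15, -0.82], [0.84, -1.13], [0.45, -1.33], [0.01, -1.41], [-0.42, -1.34], [-0.82, -1.15]]
23.475 [0.52737208 0.06138116 0.13384823] [0.74875604 0.66279084 0.00809736 0.00267002] [15.41437579 10.91113352 -2.76931181] [-0.07914172  0.06464608  2.01983635  0.00921066  1.04204395  0.03792436]
side crop origin 278 192 tip pred [303.11829639 265.7873772 ]
top crop origin 257 188 tip pred [286.85871423 217.86978654]
```

View pics/g7.png

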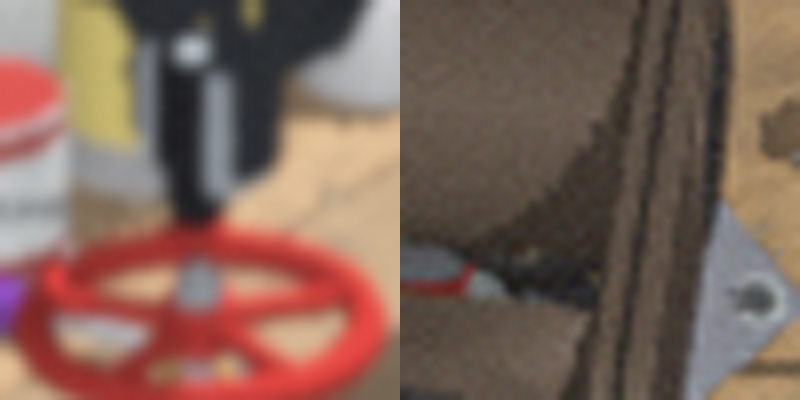

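The crank is firmly held. A steady tangential 19 N with no motion confirms the stop, with the TCP at phase -0.917 rad, about 193 degrees from the start. Now I'll compute the counter-clockwise rows from the commanded phase of -58.6 degrees.

```bash
python3 arc.py 1 -1.0228
```

```text
23.575 [0.52736458 0.06136662 0.13386362] radius 0.04614786527194886 phase -0.9170748769530721 F [16.07875038 11.80243916 -2.99325898] 38.9683735370636
[[1.04, 0.95], [1.28, 0.59], [1.4, 0.16], [1.38, -0.28], [1.23, -0.69], [0.95, -1.04], [0.59, -1.28], [0.16, -1.4], [-0.28, -1.38], [-0.69, -1.23]]
```

Request:
{"method": "send_rows", "body": {
  "series": [
    [[1.04, 0.95, -0.02, 0, 0, 0, -1], [1.28, 0.59, -0.01, 0, 0, 0, -1], [1.4, 0.16, -0.02, 0, 0, 0, -1], [1.38, -0.28, -0.01, 0, 0, 0, -1], [1.23, -0.69, -0.02, 0, 0, 0, -1], [0.95, -1.04, -0.01, 0, 0, 0, -1], [0.59, -1.28, -0.02, 0, 0, 0, -1], [0.16, -1.4, -0.01, 0, 0, 0, -1], [-0.28, -1.38, -0.02, 0, 0, 0, -1], [-0.69, -1.23, -0.01, 0, 0, 0, -1]]
  ]
}}

```text
time: 24.82
eef_pos: [0.4755, 0.1352, 0.1347]
tcp_rot: [0.748, 0.664, 0.001, 0.001]
contact_force: [5.1, -1.0, 4.3]
opening: 0.209
finger_force: 39.5
```

Request:
{"method": "send_rows", "body": {
  "series": [
    [[-1.04, -0.95, -0.02, 0, 0, 0, -1], [-1.28, -0.59, -0.01, 0, 0, 0, -1], [-1.4, -0.16, -0.02, 0, 0, 0, -1], [-1.38, 0.28, -0.01, 0, 0, 0, -1], [-1.23, 0.69, -0.02, 0, 0, 0, -1], [-0.95, 1.04, -0.01, 0, 0, 0, -1], [-0.59, 1.28, -0.02, 0, 0, 0, -1], [-0.16, 1.4, -0.01, 0, 0, 0, -1], [0.28, 1.38, -0.02, 0, 0, 0, -1], [0.69, 1.23, -0.01, 0, 0, 0, -1]]
  ]
}}

```text
time: 26.08
eef_pos: [0.5213, 0.0573, 0.136]
tcp_rot: [0.748, 0.664, -0.003, -0.001]
contact_force: [-2.6, -3.5, 10.3]
opening: 0.21
finger_force: 39.9
```

Request:
{"method": "send_rows", "body": {
  "series": [
    [[1.04, 0.95, -0.02, 0, 0, 0, -1], [1.28, 0.59, -0.01, 0, 0, 0, -1], [1.4, 0.16, -0.02, 0, 0, 0, -1], [1.38, -0.28, -0.01, 0, 0, 0, -1], [1.23, -0.69, -0.02, 0, 0, 0, -1], [0.95, -1.04, -0.01, 0, 0, 0, -1], [0.59, -1.28, -0.02, 0, 0, 0, -1], [0.16, -1.4, -0.01, 0, 0, 0, -1], [-0.28, -1.38, -0.02, 0, 0, 0, -1], [-0.69, -1.23, -0.01, 0, 0, 0, -1]]
  ]
}}

```text
time: 27.32
eef_pos: [0.4755, 0.1352, 0.1377]
tcp_rot: [0.748, 0.664, 0.0, 0.001]
contact_force: [5.1, -2.2, 4.6]
opening: 0.211
finger_force: 39.5
```

Request:
{"method": "send_rows", "body": {
  "series": [
    [[-1.04, -0.95, -0.02, 0, 0, 0, -1], [-1.28, -0.59, -0.01, 0, 0, 0, -1], [-1.4, -0.16, -0.02, 0, 0, 0, -1], [-1.38, 0.28, -0.01, 0, 0, 0, -1], [-1.23, 0.69, -0.02, 0, 0, 0, -1], [-0.95, 1.04, -0.01, 0, 0, 0, -1], [-0.59, 1.28, -0.02, 0, 0, 0, -1], [-0.16, 1.4, -0.01, 0, 0, 0, -1], [0.28, 1.38, -0.02, 0, 0, 0, -1], [0.69, 1.23, -0.01, 0, 0, 0, -1]]
  ]
}}

```text
time: 28.58
eef_pos: [0.5213, 0.0573, 0.139]
tcp_rot: [0.748, 0.664, -0.003, -0.001]
contact_force: [-3.1, -2.6, 10.8]
opening: 0.208
finger_force: 39.9
```

Request:
{"method": "send_rows", "body": {
  "series": [
    [[0, 0, 0, 0, 0, 0, -1], [0, 0, 0, 0, 0, 0, -1], [0, 0, 0, 0, 0, 0, -1]]
  ]
}}

```text
time: 28.95
eef_pos: [0.5225, 0.058, 0.1392]
tcp_rot: [0.748, 0.664, -0.001, 0.0]
contact_force: [2.4, -0.8, 8.7]
opening: 0.208
finger_force: 39.7
```

```bash
python3 arc.py 1
```

```text
28.95 [0.52246612 0.05797932 0.13915075] radius 0.04624201572200727 phase -1.0460706689083148 F [ 2.36364562 -0.84575344  8.68756143] 39.7427773475647
[[1.01, 0.98], [1.26, 0.62], [1.39, 0.2], [1.39, -0.24], [1.24, -0.66], [0.98, -1.01], [0.62, -1.26], [0.2, -1.39], [-0.24, -1.39], [-0.66, -1.24]]
```

Request:
{"method": "send_rows", "body": {
  "series": [
    [[0.24, 0.22, 0, 0, 0, 0, -1], [0.25, 0.2, 0, 0, 0, 0, -1], [0, 0, 0, 0, 0, 0, -1], [0, 0, 0, 0, 0, 0, -1], [0, 0, 0, 0, 0, 0, -1], [0, 0, 0, 0, 0, 0, -1]]
  ]
}}

```text
time: 29.7
eef_pos: [0.5271, 0.0611, 0.1393]
tcp_rot: [0.748, 0.664, -0.002, 0.001]
contact_force: [1.3, -5.4, 8.0]
opening: 0.208
finger_force: 39.8
```

```bash
python3 arc.py 1; python3 - <<'E'
from plant import ctrl
from h import *
c=ctrl.read_camera("side");s=ctrl.get_state();print(s["dq"],s["finger_force"])
for lo,hi,r,w in(((20,110,90),(33,255,255),(362,385,138,185),"yellow"),((0,150,80),(6,255,255),(340,362,145,190),"red")):
    for d in(load("side"),c):
        print(w,cv2.boundingRect(blob(d,lo,hi,r)[0]))
E
```

```text
29.7 [0.5270974  0.0611042  0.13931142] radius 0.04619519128526488 phase -0.9251210682234243 F [ 1.30772266 -5.42305146  7.97387937] 39.80752766132355
[[1.12, 0.85], [1.33, 0.46], [1.41, 0.03], [1.35, -0.41], [1.16, -0.8], [0.85, -1.12], [0.46, -1.33], [0.03, -1.41], [-0.41, -1.35], [-0.8, -1.16]]
[ 0.00018377  0.00024479 -0.00040937 -0.00144595 -0.00141819 -0.00127136] 39.80637609958649
yellow (368, 143, 10, 36)
yellow (368, 143, 10, 35)
red (348, 147, 11, 40)
red (348, 147, 11, 40)
```

```bash
python3 -c "
from plant import ctrl
print(ctrl.sign_off())"
```

```text
the job is handed in; nothing more can be done
None
```

I handed the job in at about 30 s: the pin was pressed home, the yellow screwdriver is back in its rack hole, and the wheel was wound to its stop and backed off two full turns with the gripper still holding the crank; sign-off returned no verdict.

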